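# Snap the key-blank case shut, corner to opposite corner

### The job

Shut the key-blank case on the counter: fold each of its four lid clips outwards and press it down over the rim until it snaps flat, going corner to opposite corner (any clip first, then the one diagonally across from it, then the other two). Press by feel and no harder than it takes, as the plastic cracks if forced, and leave the other things on the counter where they are.

Things in the scene. Friction and masses are not known exactly. Their poses are not given: they have to be found in the camera images.
- case: Grey plastic case, 190 mm (its x, away from the robot) by 220 mm (its y), fixed to the counter. Origin: centre of its underside, z up. Its lid, a flat white plate on a springy gasket, has its top 100 to 110 mm above the origin: this differs each time, is not measured and must be felt or seen. Pressed, it gives 1 mm per 15 N. Two clips on each long side. Over 25 N on case, lid or clip cracks it.
- hinge_near_right (a point): Middle of the hinge pin of the clip at the case's -x, -y corner, as if the lid were at its lowest: -60, -72, 105 mm in the case's frame, same axes. The real pin is 0 to 10 mm higher and always 5 mm above the lid's top. Clip: black flap 34 mm wide along y, 40 mm long from the pin, 4 mm thick, the pin at mid-thickness; a 32 mm lip at its end hangs outside the rim when shut.
- clip_near_right (a joint): Angle (rad) of that clip about the case's y: 0 is 36 degrees past upright, over the lid; 0.63 upright; 2.2 shut, flat, pointing -x. Starts 0.05 to 0.45: push it outwards from the lid's middle past upright, then press down. Its click stop resists over the last 9 mm, up to about 10 N if pressed 26 to 34 mm from the pin; 3 mm before flat it snaps shut and stays; let go sooner, it stays up. Shut, it is on a hard stop.
- hinge_near_left (a point): Middle of the hinge pin of the clip at the case's -x, +y corner, as if the lid were at its lowest: -60, 72, 105 mm in the case's frame, same axes. The real pin is 0 to 10 mm higher and always 5 mm above the lid's top. Clip: black flap 34 mm wide along y, 40 mm long from the pin, 4 mm thick, the pin at mid-thickness; a 32 mm lip at its end hangs outside the rim when shut.
- clip_near_left (a joint): Angle (rad) of that clip about the case's y: 0 is 36 degrees past upright, over the lid; 0.63 upright; 2.2 shut, flat, pointing -x. Starts 0.05 to 0.45: push it outwards from the lid's middle past upright, then press down. Its click stop resists over the last 9 mm, up to about 10 N if pressed 26 to 34 mm from the pin; 3 mm before flat it snaps shut and stays; let go sooner, it stays up. Shut, it is on a hard stop.
- hinge_far_right (a point): Middle of the hinge pin of the clip at the case's +x, -y corner, as if the lid were at its lowest: 60, -72, 105 mm in the case's frame, same axes. The real pin is 0 to 10 mm higher and always 5 mm above the lid's top. Clip: black flap 34 mm wide along y, 40 mm long from the pin, 4 mm thick, the pin at mid-thickness; a 32 mm lip at its end hangs outside the rim when shut.
- clip_far_right (a joint): Angle (rad) of that clip about the case's y: 0 is 36 degrees past upright, over the lid; 0.63 upright; 2.2 shut, flat, pointing +x. Starts 0.05 to 0.45: push it outwards from the lid's middle past upright, then press down. Its click stop resists over the last 9 mm, up to about 10 N if pressed 26 to 34 mm from the pin; 3 mm before flat it snaps shut and stays; let go sooner, it stays up. Shut, it is on a hard stop.
- hinge_far_left (a point): Middle of the hinge pin of the clip at the case's +x, +y corner, as if the lid were at its lowest: 60, 72, 105 mm in the case's frame, same axes. The real pin is 0 to 10 mm higher and always 5 mm above the lid's top. Clip: black flap 34 mm wide along y, 40 mm long from the pin, 4 mm thick, the pin at mid-thickness; a 32 mm lip at its end hangs outside the rim when shut.
- clip_far_left (a joint): Angle (rad) of that clip about the case's y: 0 is 36 degrees past upright, over the lid; 0.63 upright; 2.2 shut, flat, pointing +x. Starts 0.05 to 0.45: push it outwards from the lid's middle past upright, then press down. Its click stop resists over the last 9 mm, up to about 10 N if pressed 26 to 34 mm from the pin; 3 mm before flat it snaps shut and stays; let go sooner, it stays up. Shut, it is on a hard stop.
- padlock: Bystander, leave alone: brass padlock, 45 x 22 mm, 67 mm tall; origin at its underside.
- screwdriver: Bystander, leave alone: lying screwdriver; origin at its underside.
- oil: Bystander, leave alone: small white bottle, 40 mm wide, 100 mm tall; origin at its underside.
- tape_roll: Bystander, leave alone: cardboard roll lying flat, 76 mm wide, 24 mm tall; origin at its underside.
- jar: Bystander, leave alone: closed jar with steel cap, 72 mm wide, 95 mm tall; origin at its underside.
- key_tray: Bystander, leave alone: shallow white tray, 100 x 70 x 25 mm; origin at its underside.
- blank_key: Bystander, leave alone: brass key blank lying flat, 54 mm long; origin at its underside.

How it is judged:
By the outcome, as a careful person would: the job done as asked, in the order asked, and still so for the second after the job is handed in, with the robot touching nothing.
It also fails if it takes over 69 s, if anything falls off the work surface, if the arm or the gripper's body presses on something with over 40 N, if the wrist force passes 120 N, or if a joint passes its speed limit or range.

### The arm

A 6-joint arm with a two-finger parallel gripper is mounted at the origin on the work surface. World frame = base frame: x ahead of the robot, y to its left, z up, the work surface at z = 0. Lengths are in m, angles in rad, forces in N, time in s.
With the tool pointing down it reaches from about 0.25 to 0.725 m from the base axis. Payload 4 kg.
Tool frame: the origin (TCP) lies midway between the tips of the shut fingers; the grasp point (between the pads) lies 19 mm behind it; z points along the fingers, y is the direction in which the jaws open and shut (so a half turn about z gives the same grasp; the last joint's range is limited). The gripper opens to 85 mm and grips with 20 to 120 N. Pads are 22 mm wide; open, the fingers measure 114 mm over their backs; the gripper's body (76 mm by 85 mm) begins 54 mm behind the grasp point. The pads swing forward as they close: fully open they stand 13 mm farther back than shut.
Start: joints at [1.314, 0.241, 0.005, 1.335, 0, 1.571], TCP at [0.127, 0.484, 0.231] pointing down, gripper open.
Joint ranges: [-2.72, 2.72], [-1.05, 1.87], [-1.09, 1.28], [-1.99, 2.15], [-1.42, 1.44], [-3.14, 3.14]. Speed limits (rad/s): [2.79, 2.79, 3.14, 3.14, 3.14, 3.14].

### API

Orientations are given as a unit quaternion [x, y, z, w].
In Python, from workcell import monitor, cams, order gives the robot as it stands.
- The arm moves only by the tool send_rows, never from a script. Its argument "moves" is a list of rows, each a list of 4 numbers: the shift along the tool's x, y, z as a fraction of full scale, then the turn about the tool's z as a fraction of full scale. A call has 1 to 20 rows; each row shifts and turns the commanded pose from where the row before left it, along the tool's axes as they then stand; what a row does not reach is not made up. Full scale, the value 1, is 100 cm for a shift and 0.1 rad for a turn. A row lasts 1/10 s, in which the tool goes at most 50 mm and 8.59 degrees, less where a joint would pass 70% of its speed; a pose out of reach is approached as far as the arm can. A call with a number of a shift or a turn outside -1 to 1 is refused whole. A call with a gripper value outside its range is refused whole. "claw" is the gripper's target within -1 to 1 (fully open at 1, half-way at 0, shut at -1), set as the call begins (left out, the last holds). The fingers move at their own pace and stop on an object; the grip force is fixed at half the most. Time passes only in rows, so rows that do not move let the fingers close. It gives the time, the measured TCP pose, the force and the opening at its end, in the units of the state.
- monitor.get_obs(): the state, without advancing time (a new reading comes with each control period).
- cams.camera(name): name is "side" or "top"; returns (picture, depth): 384x512x3 uint8, blue, green, red; 384x512 float32, m along the optical axis (not along the pixel's ray), 0 where there is no reading.
- cams.camera_info(name): a dict with "intrinsics" (3x3 intrinsics, pixels), "T" (4x4, takes a point from camera to world coordinates). Camera axes: x right, y up, looking along -z (the intrinsics and any distortion apply to the point x, -y, -z); pixel columns grow to the right and rows downward; lengths in m; the calibration is good to about 2 mm. A picture is of the moment at which its call begins. camera_info takes no time and is no camera call.
- order.job_done(): hands the job in, once; it reports no verdict.
The state is a dict: "clock": time; "joint_pos": joint angles; "joint_vel": joint speeds; "tau": joint torques, N m; "eef_pos": TCP position; "tool_rot": TCP orientation; "ft_force": force on the tool from outside, world axes, zero at the start; "ft_torque": the same for the moment, N m; "grip_width": finger opening in m.
Only numpy, scipy, OpenCV 4.12 (cv2) and the standard library are available. Lean on these libraries where they do the work, as an engineer would, in place of code of your own. Each camera call takes 0.05 s, during which the arm holds its last target.

## Working session

There is one attempt and no reset: what is moved stays moved. The work goes in short steps, Python scripts to look and compute and a tool call to move; the robot and the scene stay as the last step left them, time stands still between calls to the robot, and variables do not carry over. Pictures are saved under pics/ and viewed, and the job is handed in when it is done.

Besides the shell and the picture viewer there is one more tool, called after ">>>" as a command line: name --pt "numbers of a row" for each row, then --argument value for the rest. send_rows: Moves the arm, as the interface text tells. Its arguments: {"type":"object","properties":{"moves":{"type":"array","items":{"type":"array","items":{"type":"number","minimum":-1,"maximum":1}}},"claw":{"type":"number"}},"required":["moves"]}

```bash
ls; mkdir -p pics; python3 - <<'E'
from workcell import monitor, cams, order
import cv2, numpy as np
o=monitor.get_obs(); print({k:np.round(v,4) for k,v in o.items()})
for n in("top","side"):
    p,d=cams.camera(n); i=cams.camera_info(n); print(n,i)
    cv2.imwrite(f"pics/{n}0.png",p); np.savez(f"pics/{n}0.npz",p=p,d=d,K=i["intrinsics"],T=i["T"])
E
```

```text
pics
{'clock': np.float64(0.0), 'joint_pos': array([1.314 , 0.2414, 0.0037, 1.3352, 0.    , 1.5708]), 'joint_vel': array([-0.0011,  0.0003, -0.0014, -0.0003,  0.001 , -0.0009]), 'tau': array([ 2.00000e-04, -3.72316e+01,  2.52408e+01,  1.71000e-02,
        0.00000e+00,  0.00000e+00]), 'eef_pos': array([0.1268, 0.483 , 0.2304]), 'tool_rot': array([ 1.280e-01,  9.918e-01, -1.000e-03, -1.000e-04]), 'ft_force': array([-0.0255,  0.2466,  0.2002]), 'ft_torque': array([-0.0014, -0.0255,  0.0232]), 'grip_width': np.float64(0.0852)}
top {'intrinsics': array([[390.26913595,   0.        , 255.42782167],
       [  0.        , 390.26913595, 191.82577024],
       [  0.        ,   0.        ,   1.        ]]), 'T': array([[ 0.0084246 ,  0.99795893, -0.06330092,  0.55502056],
       [-0.99992566,  0.00784935, -0.00933073, -0.00131616],
       [-0.00881481,  0.06337482,  0.99795087,  0.92027886],
       [ 0.        ,  0.        ,  0.        ,  1.        ]])}
side {'intrinsics': array([[454.16817671,   0.        , 253.50013918],
       [  0.        , 454.16817671, 188.00625601],
       [  0.        ,   0.        ,   1.        ]]), 'T': array([[ 0.83762677,  0.37318451, -0.39889186,  0.16220537],
       [-0.54603827,  0.59202924, -0.59274244, -0.67207568],
       [ 0.01495335,  0.71430715,  0.69967256,  0.85273104],
       [ 0.        ,  0.        ,  0.        ,  1.        ]])}
```

View pics/top0.png

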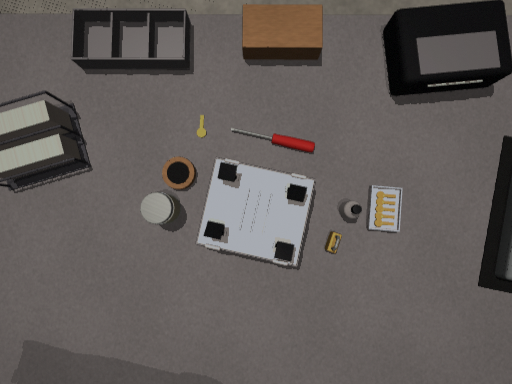

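View pics/side0.png

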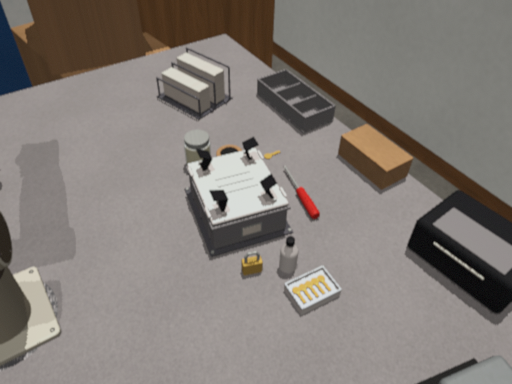

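The top view shows the case centred near (257,212), turned by about 15°, with black clips at (228,172), (297,192), (214,230) and (284,251). The bystanders stand clear of it; the nearest are the jar (158,207), tape roll (178,172), padlock (334,242) and oil bottle (353,210).

```bash
cat > h.py <<'E'
import numpy as np, cv2
def cloud(n,tag):
    f=np.load(f"pics/{n}{tag}.npz"); d=f["d"];K=f["K"];T=f["T"]
    v,u=np.mgrid[:384,:512]
    x=(u-K[0,2])/K[0,0]*d; y=(v-K[1,2])/K[1,1]*d
    P=np.stack([x,-y,-d,np.ones_like(d)],-1)@T.T
    return P[...,:3],d>0,f["p"]
E
python3 - <<'E'
from h import *
P,ok,p=cloud("top",0)
t=P[230:300,230:300][ok[230:300,230:300]]
print("table z",np.median(P[300:340,250:400,2]))
x,y,z=P[...,0],P[...,1],P[...,2]
roi=np.zeros_like(ok); roi[150:275,190:325]=1
bright=p.min(-1)>120
m=ok&roi&(z>.09)&(z<.125)&bright
print(m.sum(),np.percentile(z[m],[5,25,50,75,95]))
L=P[m]; A=np.c_[L[:,:2],np.ones(len(L))]; c=np.linalg.lstsq(A,L[:,2],rcond=None)[0]; print("plane",c)
r=cv2.minAreaRect(L[:,:2].astype(np.float32)*1000); print("lid rect",r)
# case outline incl. sides
m2=ok&roi&(z>.05)&(z<.16); n,lab,st,ce=cv2.connectedComponentsWithStats(m2.astype(np.uint8)); k=1+np.argmax(st[1:,4])
print("case rect",cv2.minAreaRect(P[lab==k][:,:2].astype(np.float32)*1000),st[1:])
b=ok&roi&(p.max(-1)<60)&(z>.1)
n,lab,st,ce=cv2.connectedComponentsWithStats(b.astype(np.uint8))
for i in range(1,n):
    if st[i,4]>30:
        q=P[lab==i]; print(ce[i],st[i,4],"mean",q.mean(0).round(4),"z",np.percentile(q[:,2],[2,50,98]).round(4))
# side
P,ok,p=cloud("side",0)
z=P[...,2]; roi=np.zeros_like(ok); roi[130:250,170:300]=1
m=ok&roi&(z>.09)&(z<.125)&(p.min(-1)>120); L=P[m];print("side lid",np.percentile(z[m],[5,25,50,75,95]),cv2.minAreaRect(L[:,:2].astype(np.float32)*1000))
print("side table",np.median(z[300:330,120:200]))
im=cv2.imread("pics/top0.png")[145:280,185:330]; cv2.imwrite("pics/topz.png",cv2.resize(im,None,fx=4.4,fy=4.4,interpolation=cv2.INTER_CUBIC))
im=cv2.imread("pics/side0.png")[125:255,175:300]; cv2.imwrite("pics/sidez.png",cv2.resize(im,None,fx=4.4,fy=4.4,interpolation=cv2.INTER_CUBIC))
E
```

```text
table z 0.0004345502042615301
7290 [0.09797503 0.09938303 0.10031619 0.10135298 0.10319408]
plane [-0.00023391 -0.00091165  0.10057819]
lid rect ((567.241943359375, 6.174827575683594), (212.8811798095703, 190.31980895996094), 78.00975036621094)
case rect ((567.503173828125, 5.916542053222656), (222.13348388671875, 192.3467254638672), 77.86783599853516) [[ 196  157  120  110 9368]]
[227.17153285 171.90875912] 274 mean [0.6433 0.0625 0.1473] z [0.118  0.1482 0.1534]
[296.13618677 192.73151751] 257 mean [ 0.6029 -0.0748  0.147 ] z [0.1374 0.1475 0.1565]
[214.09469697 230.00757576] 264 mean [0.5279 0.0868 0.1475] z [0.1132 0.1484 0.1567]
[283.73498233 250.78798587] 283 mean [ 0.4885 -0.0506  0.1481] z [0.1433 0.1485 0.1532]
side lid [0.09418148 0.0974739  0.09861302 0.09967931 0.10166154] ((579.979736328125, 71.2601318359375), (355.3371276855469, 191.5148468017578), 77.99834442138672)
side table -0.0010734070534214601
```

View pics/topz.png

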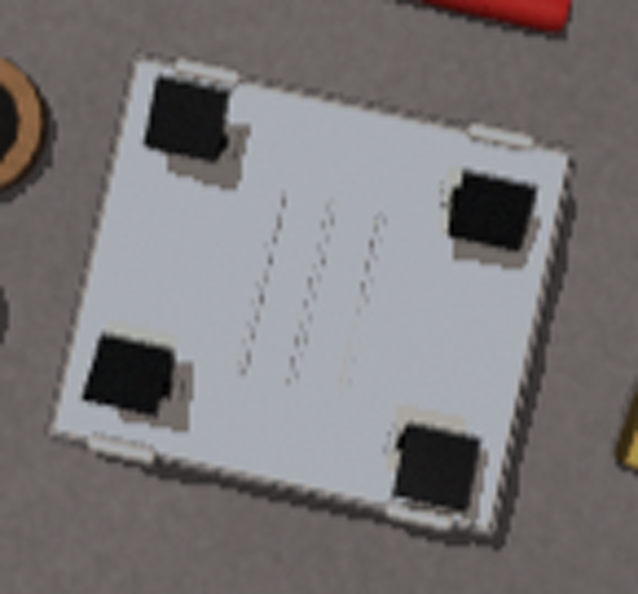

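View pics/sidez.png

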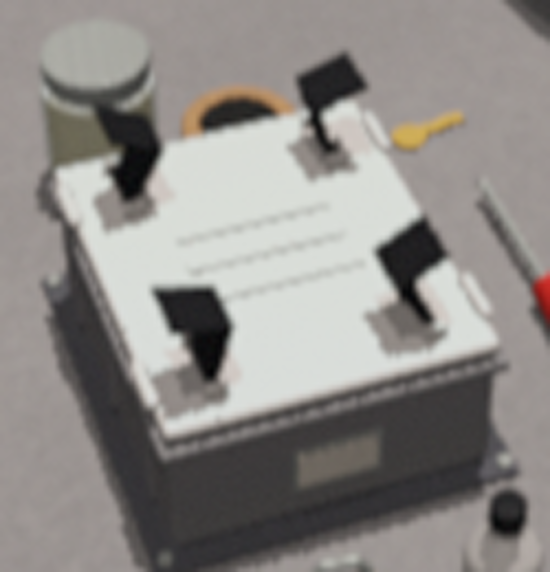

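The measurements agree with the sheet: lid top at about 0.100 m, yaw -12°, case centre at (0.567, 0.006), and the four clips at about ±60, ±72. I'll shut the gripper, line it up with the case and go to the inner side of the near-left clip.

```bash
cat >> h.py <<'E'
from scipy.spatial.transform import Rotation as R
C=np.array([.5673,.006]); Y=np.deg2rad(-12.0)
Rc=np.array([[np.cos(Y),-np.sin(Y)],[np.sin(Y),np.cos(Y)]])
def st():
    from workcell import monitor
    o=monitor.get_obs(); p=o["eef_pos"]; M=R.from_quat(o["tool_rot"]).as_matrix()
    c=Rc.T@(p[:2]-C)*1000
    yaw=np.degrees(np.arctan2(M[1,0],M[0,0]))
    print("t %.2f case xy mm"%o["clock"],c.round(1),"z %.1f"%(p[2]*1000),"toolx yaw %.2f (want 168)"%yaw,"F case",(Rc.T@o["ft_force"][:2]).round(1),o["ft_force"][2].round(1),"w",o["grip_width"].round(4))
    return o,p,M
def to(cx,cy,z):
    o,p,M=st(); t=np.r_[C+Rc@np.array([cx,cy])/1000,z/1000]
    print("target",t.round(4),"r %.3f"%np.hypot(*t[:2]),"tool delta m",(M.T@(t-p)).round(4))
E
python3 -c "
from h import *
to(-14,72,230)"
```

```text
Traceback (most recent call last):
  File "h.py", line 19, in to
    o,p,M=st(); t=np.r_[C+Rc@np.array([cx,cy])/1000,z/1000]
          ~~^^
  File "h.py", line 16, in st
    print("t %.2f case xy mm"%o["clock"],c.round(1),"z %.1f"%(p[2]*1000),"toolx yaw %.2f (want 168)"%yaw,"F case",(Rc.T@o["ft_force"][:2]).round(1),o["ft_force"][2].round(1),"w",o["grip_width"].round(4))
                                                                                                                                                                                  ^^^^^^^^^^^^^^^^^^^^^
AttributeError: 'float' object has no attribute 'round'
```

>>> send_rows --claw -1 --pt "0 0 0 -0.48" --pt "-0.036 -0.021 0 0" --pt "-0.036 -0.021 0 0" --pt "-0.036 -0.021 0 0" --pt "-0.036 -0.021 0 0" --pt "-0.036 -0.021 0 0" --pt "-0.036 -0.021 0 0" --pt "-0.036 -0.021 0 0" --pt "-0.036 -0.021 0 0" --pt "-0.036 -0.021 0 0" --pt "-0.036 -0.021 0 0" --pt "-0.036 -0.021 0 0" --pt "-0.036 -0.021 0 0" --pt "-0.036 -0.021 0 0" --pt "-0.036 -0.021 0 0"

```text
clock: 1.6
eef_pos: [0.5599, 0.0901, 0.2308]
tool_rot: [0.104, 0.995, -0.0, -0.001]
ft_force: [1.6, 0.6, 0.6]
grip_width: 0.0001
```

```bash
python3 -c "
from h import *
to(-14,72,130)"
```

```text
Traceback (most recent call last):
  File "h.py", line 19, in to
    o,p,M=st(); t=np.r_[C+Rc@np.array([cx,cy])/1000,z/1000]
          ~~^^
  File "h.py", line 16, in st
    print("t %.2f case xy mm"%o["clock"],c.round(1),"z %.1f"%(p[2]*1000),"toolx yaw %.2f (want 168)"%yaw,"F case",(Rc.T@o["ft_force"][:2]).round(1),o["ft_force"][2].round(1),"w",o["grip_width"].round(4))
                                                                                                                                                                                  ^^^^^^^^^^^^^^^^^^^^^
AttributeError: 'float' object has no attribute 'round'
```

>>> send_rows --pt "0 0 0 0" --pt "0 0 0 0"

```text
clock: 1.8
eef_pos: [0.559, 0.0907, 0.2302]
tool_rot: [0.105, 0.994, -0.0, -0.001]
ft_force: [0.5, -0.4, -0.0]
grip_width: -0.0002
```

```bash
sed -i 's/o\["grip_width"\].round(4)/round(float(o["grip_width"]),4)/; s/o\["ft_force"\]\[2\].round(1)/round(float(o["ft_force"][2]),1)/' h.py; python3 -c "
from h import *
to(-14,72,130)"
```

```text
t 1.80 case xy mm [-25.8  81.1] z 230.2 toolx yaw 167.92 (want 168) F case [ 0.6 -0.3] -0.0 w -0.0002
target [0.5686 0.0793 0.13  ] r 0.574 tool delta m [-0.012  -0.009   0.1001]
```

>>> send_rows --pt "-0.012 -0.009 0 0" --pt "0 0 0.03 0" --pt "0 0 0.03 0" --pt "0 0 0.025 0" --pt "0 0 0.015 0" --pt "0 0 0 0" --pt "0 0 0 0"

```text
clock: 2.5
eef_pos: [0.5689, 0.0807, 0.1318]
tool_rot: [0.104, 0.995, -0.0, 0.0]
ft_force: [0.6, -0.1, 0.2]
grip_width: 0.0001
```

```bash
python3 -c "
from h import *
from workcell import cams
st()
p,d=cams.camera('side'); cv2.imwrite('pics/s1.png',cv2.resize(p[60:260,140:340],None,fx=3,fy=3,interpolation=cv2.INTER_CUBIC))"
```

```text
t 2.50 case xy mm [-13.9  73.4] z 131.8 toolx yaw 168.10 (want 168) F case [ 0.6 -0. ] 0.2 w 0.0001
```

View pics/s1.png

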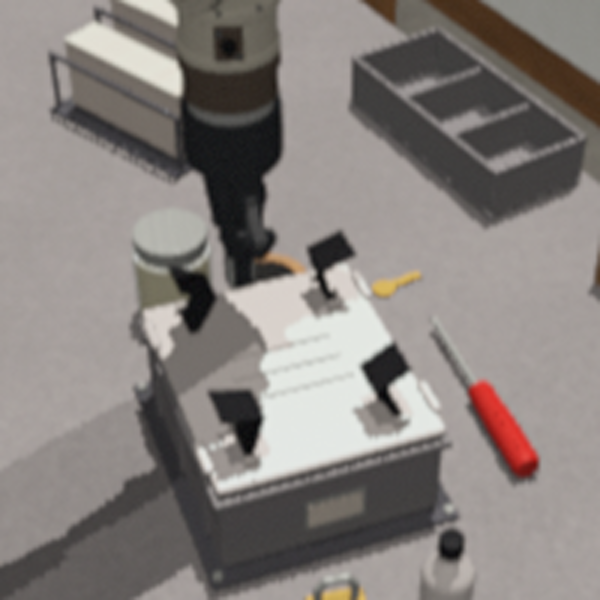

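The fingertip (240,285 in the zoomed view) sits inside the near-left clip, clear of the far-left one. I'll push outwards now.

>>> send_rows --pt "0.004 0 0 0" --pt "0.004 0 0 0" --pt "0.004 0 0 0" --pt "0.004 0 0 0" --pt "0.004 0 0 0" --pt "0.004 0 0 0" --pt "0.004 0 0 0"

```text
clock: 3.25
eef_pos: [0.5413, 0.0861, 0.1314]
tool_rot: [0.104, 0.995, 0.0, 0.0]
ft_force: [0.5, -0.3, 0.2]
grip_width: 0.0004
```

>>> send_rows --pt "0.004 0 0 0" --pt "0.004 0 0 0" --pt "0.004 0 0 0" --pt "0.004 0 0 0" --pt "0.004 0 0 0" --pt "0.004 0 0 0"

```text
clock: 3.85
eef_pos: [0.5177, 0.0911, 0.1312]
tool_rot: [0.104, 0.995, -0.0, -0.0]
ft_force: [0.5, -0.2, 0.5]
grip_width: 0.0
```

```bash
python3 -c "
from h import *
from workcell import cams
st()
p,d=cams.camera('side'); cv2.imwrite('pics/s2.png',cv2.resize(p[60:260,140:340],None,fx=3,fy=3,interpolation=cv2.INTER_CUBIC))"
```

```text
t 3.85 case xy mm [-66.2  72.9] z 131.2 toolx yaw 168.04 (want 168) F case [ 0.5 -0.1] 0.5 w 0.0
```

View pics/s2.png

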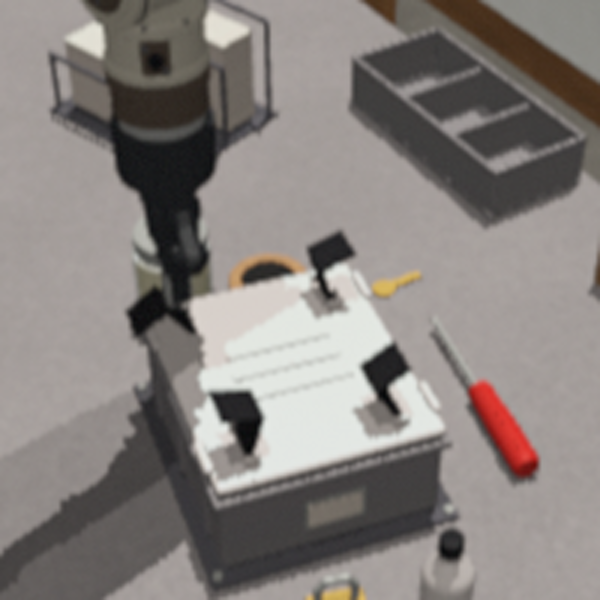

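The near-left clip has folded past upright (lip at (148,312)) with almost no force. I'll bring it down on an arc, then press slowly.

>>> send_rows --pt "0.004 0 0.004 0" --pt "0.004 0 0.004 0" --pt "0.003 0 0.003 0" --pt "0.001 0 0.003 0" --pt "0 0 0 0"

```text
clock: 4.4
eef_pos: [0.5056, 0.0934, 0.1166]
tool_rot: [0.104, 0.995, -0.0, -0.001]
ft_force: [-0.1, -0.3, -0.6]
grip_width: 0.0003
```

>>> send_rows --pt "0.001 0 0.001 0" --pt "0 0 0.001 0"

```text
clock: 4.6
eef_pos: [0.5055, 0.0937, 0.1153]
tool_rot: [0.104, 0.995, 0.0, 0.0]
ft_force: [0.2, -0.2, 0.5]
grip_width: 0.0001
```

>>> send_rows --pt "0 0 0.001 0" --pt "0 0 0 0"

```text
clock: 4.8
eef_pos: [0.5054, 0.0937, 0.1143]
tool_rot: [0.104, 0.995, 0.0, -0.0]
ft_force: [-0.8, 0.2, 0.4]
grip_width: 0.0001
```

>>> send_rows --pt "0 0 0.001 0" --pt "0 0 0 0"

```text
clock: 5.0
eef_pos: [0.5055, 0.0938, 0.1136]
tool_rot: [0.104, 0.995, 0.0, 0.0]
ft_force: [-0.5, 1.3, 2.4]
grip_width: -0.0
```

>>> send_rows --pt "0 0 0.001 0" --pt "0 0 0 0"

```text
clock: 5.2
eef_pos: [0.5054, 0.094, 0.1129]
tool_rot: [0.104, 0.995, 0.0, 0.0]
ft_force: [-2.6, 1.1, 5.1]
grip_width: -0.0002
```

```bash
python3 -c "
from h import *
from workcell import cams
st()
p,d=cams.camera('side'); cv2.imwrite('pics/s3.png',cv2.resize(p[60:260,140:340],None,fx=3,fy=3,interpolation=cv2.INTER_CUBIC))"
```

```text
t 5.20 case xy mm [-78.8  73.2] z 112.9 toolx yaw 168.05 (want 168) F case [-2.8  0.6] 5.1 w -0.0002
```

View pics/s3.png

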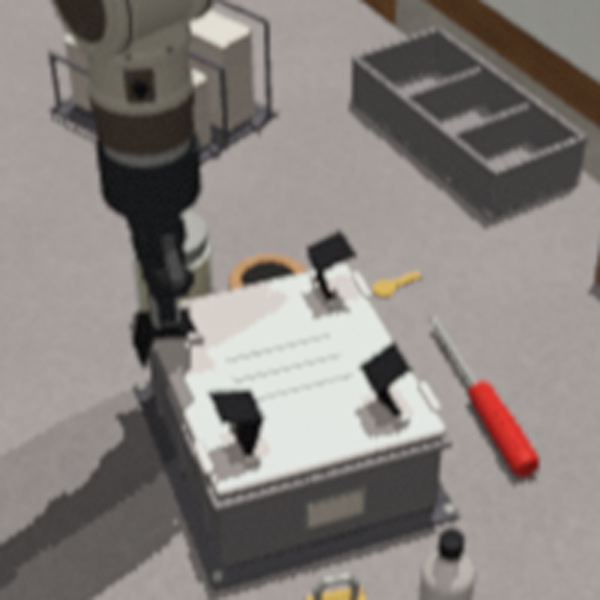

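The click stop is being felt: 5 N at z 112.9. I'll go on in 0.5–1 mm steps, looking for the force to drop.

>>> send_rows --pt "0 0 0.001 0" --pt "0 0 0 0"

```text
clock: 5.45
eef_pos: [0.5054, 0.0942, 0.1122]
tool_rot: [0.104, 0.995, 0.001, 0.0]
ft_force: [-3.5, 1.5, 7.4]
grip_width: -0.0001
```

>>> send_rows --pt "0 0 0.0005 0" --pt "0 0 0.0005 0"

```text
clock: 5.65
eef_pos: [0.5053, 0.0944, 0.1116]
tool_rot: [0.104, 0.995, 0.001, 0.0]
ft_force: [-3.5, 1.0, 11.2]
grip_width: -0.0001
```

>>> send_rows --pt "0 0 0.0005 0" --pt "0 0 0.0005 0"

```text
clock: 5.85
eef_pos: [0.5052, 0.0945, 0.1109]
tool_rot: [0.104, 0.995, 0.001, 0.0]
ft_force: [-5.9, 1.0, 12.0]
grip_width: 0.0001
```

>>> send_rows --pt "0 0 0.0005 0" --pt "0 0 0 0"

```text
clock: 6.05
eef_pos: [0.5051, 0.0946, 0.1105]
tool_rot: [0.104, 0.995, 0.001, 0.0]
ft_force: [-4.5, 2.1, 13.3]
grip_width: -0.0001
```

>>> send_rows --pt "0 0 0.0005 0" --pt "0 0 0 0"

```text
clock: 6.25
eef_pos: [0.505, 0.0947, 0.1101]
tool_rot: [0.104, 0.995, 0.001, 0.0]
ft_force: [-5.3, 1.9, 13.4]
grip_width: -0.0
```

>>> send_rows --pt "0 0 0.0005 0" --pt "0 0 0 0"

```text
clock: 6.45
eef_pos: [0.5049, 0.0946, 0.1095]
tool_rot: [0.104, 0.995, 0.001, -0.0]
ft_force: [-6.1, 2.0, 13.1]
grip_width: 0.0001
```

>>> send_rows --pt "0 0 0.0005 0" --pt "0 0 0 0"

```text
clock: 6.65
eef_pos: [0.5053, 0.0937, 0.1077]
tool_rot: [0.104, 0.995, -0.0, 0.0]
ft_force: [1.0, -0.4, 0.2]
grip_width: -0.0001
```

>>> send_rows --pt "0 0 0.0005 0" --pt "0 0 0 0"

```text
clock: 6.85
eef_pos: [0.5055, 0.0937, 0.1066]
tool_rot: [0.104, 0.995, -0.0, 0.0]
ft_force: [-0.3, 0.3, 1.8]
grip_width: -0.0002
```

```bash
python3 -c "
from h import *
st()"
```

```text
t 6.85 case xy mm [-78.7  72.9] z 106.6 toolx yaw 168.03 (want 168) F case [-0.3  0.2] 1.8 w -0.0002
```

It snapped: the force went from 13 N to 0, and the flat flap now touches at z of about 106.7, so the pin is near 105. Next is far-right: lift, cross over and lower inside the clip.

>>> send_rows --pt "0 0 -0.04 0" --pt "0 0 -0.045 0" --pt "-0.0186 -0.029 0 0" --pt "-0.0186 -0.029 0 0" --pt "-0.0186 -0.029 0 0" --pt "-0.0186 -0.029 0 0" --pt "-0.0186 -0.029 0 0" --pt "0 0 0 0" --pt "0 0 0 0"

```text
clock: 7.75
eef_pos: [0.5661, -0.0682, 0.191]
tool_rot: [0.105, 0.994, 0.0, -0.001]
ft_force: [-0.8, 1.0, -0.6]
grip_width: 0.0001
```

```bash
python3 -c "
from h import *
from workcell import cams
to(14,-72,131)
p,d=cams.camera('side'); cv2.imwrite('pics/s4.png',cv2.resize(p[60:260,140:340],None,fx=3,fy=3,interpolation=cv2.INTER_CUBIC))"
```

```text
t 7.75 case xy mm [ 14.3 -72.8] z 191.0 toolx yaw 167.93 (want 168) F case [-0.9  0.8] -0.6 w 0.0001
target [ 0.566  -0.0673  0.131 ] r 0.570 tool delta m [0.0002 0.0008 0.06  ]
```

View pics/s4.png

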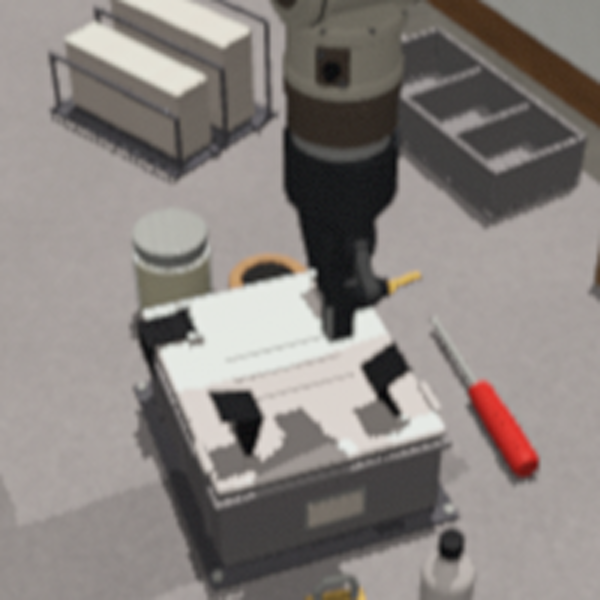

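The near-left clip lies flat, with its lip over the rim at (165,335). Now I'll lower inside far-right and fold it outwards.

>>> send_rows --pt "0 0 0.03 0" --pt "0 0 0.02 0" --pt "0 0 0.01 0" --pt "0 0 0 0"

```text
clock: 8.2
eef_pos: [0.5649, -0.0662, 0.1303]
tool_rot: [0.103, 0.995, 0.0, -0.002]
ft_force: [0.0, 0.5, 0.0]
grip_width: -0.0001
```

>>> send_rows --pt "-0.004 0 0 0" --pt "-0.004 0 0 0" --pt "-0.004 0 0 0" --pt "-0.004 0 0 0" --pt "-0.004 0 0 0" --pt "-0.004 0 0 0" --pt "-0.004 0 0 0"

```text
clock: 8.9
eef_pos: [0.5941, -0.0734, 0.1318]
tool_rot: [0.104, 0.995, -0.0, 0.0]
ft_force: [-1.2, 0.4, 0.5]
grip_width: 0.0001
```

>>> send_rows --pt "-0.004 0 0 0" --pt "-0.004 0 0 0" --pt "-0.004 0 0 0" --pt "-0.004 0 0 0" --pt "-0.004 0 0 0" --pt "-0.004 0 0 0"

```text
clock: 9.5
eef_pos: [0.6175, -0.0783, 0.1317]
tool_rot: [0.104, 0.995, 0.0, -0.0]
ft_force: [-1.0, 0.1, -0.2]
grip_width: -0.0002
```

>>> send_rows --pt "-0.004 0 0.004 0" --pt "-0.004 0 0.004 0" --pt "-0.004 0 0.003 0" --pt "-0.003 0 0.003 0" --pt "0 0 0 0"

```text
clock: 10.0
eef_pos: [0.6319, -0.0814, 0.1169]
tool_rot: [0.104, 0.995, -0.0, -0.001]
ft_force: [-0.6, 0.5, 0.2]
grip_width: 0.0002
```

```bash
python3 -c "
from h import *
from workcell import cams
to(81,-72,116)
p,d=cams.camera('side'); cv2.imwrite('pics/s5.png',cv2.resize(p[60:260,140:340],None,fx=3,fy=3,interpolation=cv2.INTER_CUBIC))"
```

```text
t 10.00 case xy mm [ 81.3 -72. ] z 116.9 toolx yaw 168.04 (want 168) F case [-0.7  0.3] 0.2 w 0.0002
target [ 0.6316 -0.0813  0.116 ] r 0.637 tool delta m [0.0003 0.     0.0009]
```

View pics/s5.png

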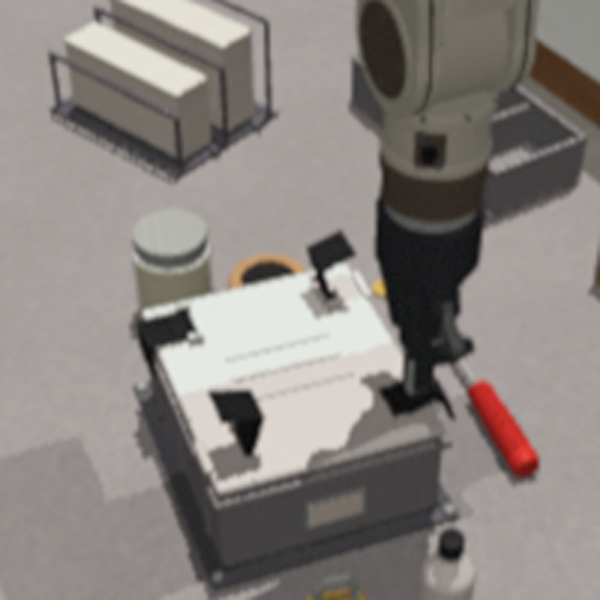

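The far-right clip is folded outwards, with the finger on it at (420,390). I'll press slowly.

>>> send_rows --pt "0 0 0.001 0" --pt "0 0 0.001 0" --pt "0 0 0.001 0" --pt "0 0 0 0"

```text
clock: 10.45
eef_pos: [0.6318, -0.0813, 0.1148]
tool_rot: [0.104, 0.995, 0.0, 0.0]
ft_force: [0.0, -1.0, -0.2]
grip_width: -0.0003
```

>>> send_rows --pt "0 0 0.001 0" --pt "0 0 0 0"

```text
clock: 10.65
eef_pos: [0.6321, -0.0814, 0.1141]
tool_rot: [0.104, 0.995, -0.0, 0.0]
ft_force: [-0.1, 0.1, 0.6]
grip_width: 0.0001
```

>>> send_rows --pt "0 0 0.0005 0" --pt "0 0 0.0005 0"

```text
clock: 10.85
eef_pos: [0.6323, -0.0815, 0.1135]
tool_rot: [0.104, 0.995, -0.0, 0.001]
ft_force: [-1.4, -0.4, 5.2]
grip_width: -0.0002
```

>>> send_rows --pt "0 0 0.0005 0" --pt "0 0 0.0005 0"

```text
clock: 11.05
eef_pos: [0.6325, -0.0816, 0.1128]
tool_rot: [0.104, 0.995, -0.0, 0.001]
ft_force: [-0.7, -0.8, 6.9]
grip_width: 0.0003
```

>>> send_rows --pt "0 0 0.0005 0" --pt "0 0 0 0"

```text
clock: 11.25
eef_pos: [0.6327, -0.0816, 0.1126]
tool_rot: [0.104, 0.995, -0.0, 0.001]
ft_force: [-0.5, -1.1, 6.8]
grip_width: 0.0002
```

>>> send_rows --pt "0 0 0.0005 0" --pt "0 0 0.0005 0"

```text
clock: 11.45
eef_pos: [0.6329, -0.0817, 0.112]
tool_rot: [0.104, 0.995, -0.0, 0.002]
ft_force: [-1.0, -0.7, 7.8]
grip_width: 0.0004
```

>>> send_rows --pt "0 0 0.0005 0" --pt "0 0 0 0"

```text
clock: 11.65
eef_pos: [0.633, -0.0818, 0.1118]
tool_rot: [0.104, 0.995, -0.0, 0.002]
ft_force: [-0.1, -1.1, 8.7]
grip_width: -0.0
```

>>> send_rows --pt "0 0 0.0005 0" --pt "0 0 0 0"

```text
clock: 11.85
eef_pos: [0.6331, -0.0818, 0.1115]
tool_rot: [0.104, 0.995, -0.0, 0.002]
ft_force: [-0.8, -1.6, 10.1]
grip_width: -0.0001
```

>>> send_rows --pt "0 0 0.0005 0" --pt "0 0 0 0"

```text
clock: 12.05
eef_pos: [0.6332, -0.0818, 0.1112]
tool_rot: [0.104, 0.995, -0.0, 0.002]
ft_force: [-1.5, -1.3, 10.4]
grip_width: 0.0001
```

>>> send_rows --pt "0 0 0.0005 0" --pt "0 0 0 0"

```text
clock: 12.25
eef_pos: [0.6333, -0.0819, 0.1109]
tool_rot: [0.104, 0.995, -0.0, 0.002]
ft_force: [-1.2, -1.2, 11.1]
grip_width: 0.0003
```

>>> send_rows --pt "0 0 0.0005 0" --pt "0 0 0 0"

```text
clock: 12.45
eef_pos: [0.6334, -0.082, 0.1105]
tool_rot: [0.104, 0.995, -0.0, 0.002]
ft_force: [-0.6, -0.6, 11.3]
grip_width: -0.0003
```

>>> send_rows --pt "0 0 0.0005 0" --pt "0 0 0 0"

```text
clock: 12.65
eef_pos: [0.6335, -0.082, 0.1101]
tool_rot: [0.104, 0.995, -0.0, 0.003]
ft_force: [-1.1, -0.8, 10.3]
grip_width: 0.0002
```

>>> send_rows --pt "0 0 0.0005 0" --pt "0 0 0 0"

```text
clock: 12.85
eef_pos: [0.6336, -0.082, 0.1095]
tool_rot: [0.104, 0.995, -0.0, 0.003]
ft_force: [0.2, -1.1, 9.8]
grip_width: 0.0
```

>>> send_rows --pt "0 0 0.0005 0" --pt "0 0 0 0"

```text
clock: 13.05
eef_pos: [0.6321, -0.0813, 0.1068]
tool_rot: [0.104, 0.995, 0.0, 0.0]
ft_force: [-0.2, -0.3, 0.3]
grip_width: -0.0
```

>>> send_rows --pt "0 0 0.0003 0" --pt "0 0 0 0"

```text
clock: 13.25
eef_pos: [0.6321, -0.0814, 0.1061]
tool_rot: [0.104, 0.995, -0.0, 0.0]
ft_force: [0.8, -0.8, 5.4]
grip_width: -0.0005
```

Far-right snapped as well (10 N to 0, seated at z of about 106.5). Next is near-right.

>>> send_rows --pt "0 0 -0.04 0" --pt "0 0 -0.045 0" --pt "0.032 0 0 0" --pt "0.032 0 0 0" --pt "0.031 0 0 0" --pt "0 0 0 0" --pt "0 0 0 0"

```text
clock: 13.95
eef_pos: [0.5382, -0.0613, 0.1906]
tool_rot: [0.104, 0.995, 0.0, -0.001]
ft_force: [0.8, -0.2, 0.4]
grip_width: 0.0001
```

```bash
python3 -c "
from h import *
from workcell import cams
to(-14,-72,131)
p,d=cams.camera('side'); cv2.imwrite('pics/s6.png',cv2.resize(p[60:260,140:340],None,fx=3,fy=3,interpolation=cv2.INTER_CUBIC))"
```

```text
t 13.95 case xy mm [-14.4 -71.9] z 190.6 toolx yaw 168.05 (want 168) F case [ 0.8 -0.1] 0.4 w 0.0001
target [ 0.5386 -0.0615  0.131 ] r 0.542 tool delta m [-0.0005 -0.0001  0.0596]
```

View pics/s6.png

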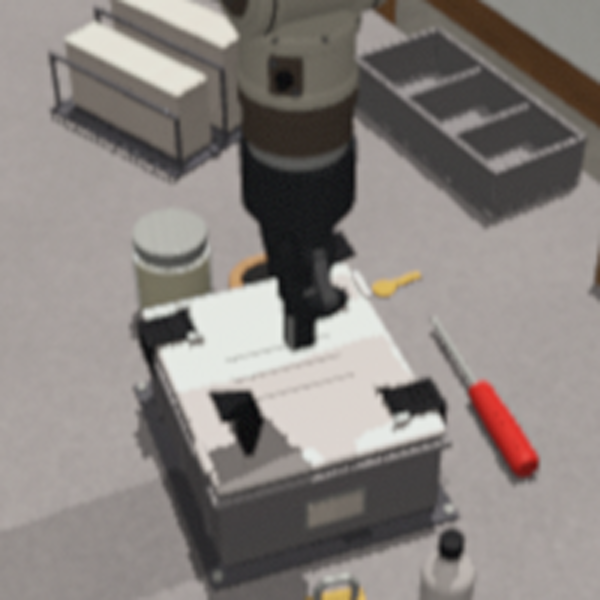

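Far-right is flat at (410,397). Now near-right.

>>> send_rows --pt "0 0 0.03 0" --pt "0 0 0.02 0" --pt "0 0 0.01 0" --pt "0 0 0 0"

```text
clock: 14.4
eef_pos: [0.5385, -0.0616, 0.1291]
tool_rot: [0.104, 0.995, 0.0, -0.002]
ft_force: [0.3, 0.2, 0.1]
grip_width: -0.0002
```

>>> send_rows --pt "0.004 0 0 0" --pt "0.004 0 0 0" --pt "0.004 0 0 0" --pt "0.004 0 0 0" --pt "0.004 0 0 0" --pt "0.004 0 0 0" --pt "0.004 0 0 0"

```text
clock: 15.1
eef_pos: [0.5115, -0.0558, 0.1313]
tool_rot: [0.104, 0.995, -0.0, 0.0]
ft_force: [-0.1, -0.8, 0.5]
grip_width: -0.0005
```

>>> send_rows --pt "0.004 0 0 0" --pt "0.004 0 0 0" --pt "0.004 0 0 0" --pt "0.004 0 0 0" --pt "0.004 0 0 0" --pt "0.004 0 0 0"

```text
clock: 15.7
eef_pos: [0.4877, -0.0508, 0.1309]
tool_rot: [0.104, 0.995, -0.0, -0.0]
ft_force: [1.0, -0.0, -0.1]
grip_width: 0.0002
```

>>> send_rows --pt "0.004 0 0.004 0" --pt "0.004 0 0.004 0" --pt "0.004 0 0.003 0" --pt "0.003 0 0.003 0" --pt "0 0 0 0"

```text
clock: 16.2
eef_pos: [0.4723, -0.0476, 0.1163]
tool_rot: [0.104, 0.995, -0.0, -0.001]
ft_force: [-0.5, 0.9, 0.4]
grip_width: -0.0002
```

```bash
python3 -c "
from h import *
from workcell import cams
to(-81,-72,116)
p,d=cams.camera('side'); cv2.imwrite('pics/s7.png',cv2.resize(p[60:260,140:340],None,fx=3,fy=3,interpolation=cv2.INTER_CUBIC))"
```

```text
t 16.20 case xy mm [-81.8 -72.2] z 116.3 toolx yaw 168.04 (want 168) F case [-0.6  0.8] 0.4 w -0.0002
target [ 0.4731 -0.0476  0.116 ] r 0.475 tool delta m [-0.0008  0.0002  0.0003]
```

View pics/s7.png

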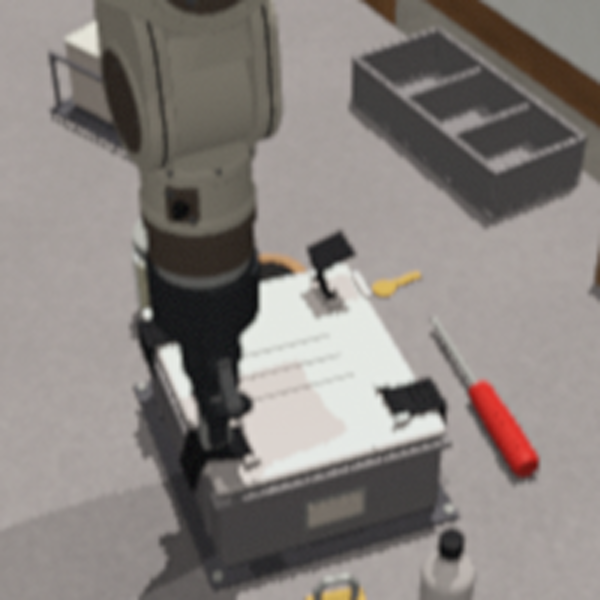

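The near-right clip is folded over (215,450). Pressing.

>>> send_rows --pt "0 0 0.001 0" --pt "0 0 0.001 0" --pt "0 0 0.001 0" --pt "0 0 0 0"

```text
clock: 16.65
eef_pos: [0.4735, -0.0478, 0.1141]
tool_rot: [0.104, 0.995, -0.0, 0.0]
ft_force: [-1.2, 0.1, 3.4]
grip_width: -0.0002
```

>>> send_rows --pt "0 0 0.0005 0" --pt "0 0 0.0005 0" --pt "0 0 0.0005 0"

```text
clock: 16.95
eef_pos: [0.4732, -0.0479, 0.1129]
tool_rot: [0.104, 0.995, -0.0, -0.0]
ft_force: [-3.5, -0.5, 7.0]
grip_width: 0.0001
```

>>> send_rows --pt "0 0 0.0005 0" --pt "0 0 0.0005 0" --pt "0 0 0 0"

```text
clock: 17.25
eef_pos: [0.4731, -0.048, 0.1123]
tool_rot: [0.104, 0.995, -0.0, 0.0]
ft_force: [-4.0, -1.0, 9.5]
grip_width: 0.0001
```

>>> send_rows --pt "0 0 0.0005 0" --pt "0 0 0 0"

```text
clock: 17.45
eef_pos: [0.473, -0.048, 0.112]
tool_rot: [0.104, 0.995, -0.0, -0.0]
ft_force: [-4.3, 0.1, 10.3]
grip_width: 0.0001
```

>>> send_rows --pt "0 0 0.0005 0" --pt "0 0 0 0"

```text
clock: 17.65
eef_pos: [0.4729, -0.0481, 0.1116]
tool_rot: [0.104, 0.995, -0.0, -0.0]
ft_force: [-4.7, -0.8, 11.5]
grip_width: -0.0003
```

>>> send_rows --pt "0 0 0.0005 0" --pt "0 0 0 0"

```text
clock: 17.85
eef_pos: [0.4728, -0.0481, 0.1112]
tool_rot: [0.104, 0.995, -0.0, -0.0]
ft_force: [-5.9, 0.4, 12.7]
grip_width: 0.0003
```

>>> send_rows --pt "0 0 0.0005 0" --pt "0 0 0 0"

```text
clock: 18.05
eef_pos: [0.4727, -0.0481, 0.1107]
tool_rot: [0.104, 0.995, -0.0, -0.0]
ft_force: [-6.2, -0.8, 12.4]
grip_width: 0.0004
```

>>> send_rows --pt "0 0 0.0005 0" --pt "0 0 0 0"

```text
clock: 18.25
eef_pos: [0.4725, -0.0481, 0.1102]
tool_rot: [0.104, 0.995, -0.0, -0.0]
ft_force: [-5.9, -1.5, 12.7]
grip_width: -0.0
```

>>> send_rows --pt "0 0 0.0005 0" --pt "0 0 0 0"

```text
clock: 18.45
eef_pos: [0.4724, -0.0479, 0.1094]
tool_rot: [0.104, 0.995, -0.0, -0.001]
ft_force: [-4.6, 0.1, 8.1]
grip_width: -0.0
```

>>> send_rows --pt "0 0 0.0004 0" --pt "0 0 0 0"

```text
clock: 18.65
eef_pos: [0.4735, -0.0477, 0.108]
tool_rot: [0.104, 0.995, 0.0, 0.0]
ft_force: [0.8, 0.7, 0.4]
grip_width: 0.0
```

Near-right snapped (12.7 N to 0). Last is far-left.

>>> send_rows --pt "0 0 -0.04 0" --pt "0 0 -0.043 0" --pt "-0.019 0.029 0 0" --pt "-0.019 0.029 0 0" --pt "-0.019 0.029 0 0" --pt "-0.019 0.029 0 0" --pt "-0.019 0.029 0 0" --pt "0 0 0 0" --pt "0 0 0 0"

```text
clock: 19.55
eef_pos: [0.5963, 0.075, 0.1899]
tool_rot: [0.104, 0.995, -0.0, -0.001]
ft_force: [0.0, 0.2, 0.4]
grip_width: 0.0
```

```bash
python3 -c "
from h import *
from workcell import cams
to(14,72,131)
p,d=cams.camera('side'); cv2.imwrite('pics/s8.png',cv2.resize(p[60:260,140:340],None,fx=3,fy=3,interpolation=cv2.INTER_CUBIC))"
```

```text
t 19.55 case xy mm [14.1 73.5] z 189.9 toolx yaw 168.11 (want 168) F case [0.  0.2] 0.4 w 0.0
target [0.596  0.0735 0.131 ] r 0.600 tool delta m [-0.     -0.0015  0.0589]
```

View pics/s8.png

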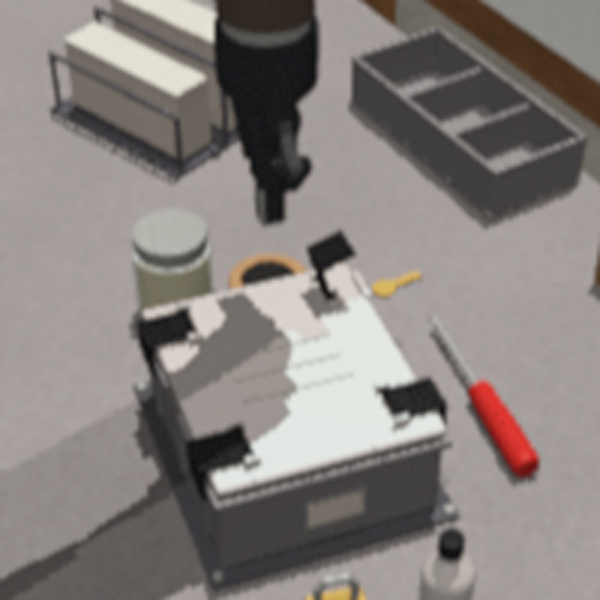

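Three clips are flat, at (170,328), (410,397) and (220,448). Only far-left (328,255) is still up.

>>> send_rows --pt "0 -0.0015 0.03 0" --pt "0 0 0.02 0" --pt "0 0 0.009 0" --pt "0 0 0 0"

```text
clock: 20.0
eef_pos: [0.5945, 0.072, 0.1309]
tool_rot: [0.105, 0.994, -0.0, -0.002]
ft_force: [0.4, -0.3, 0.6]
grip_width: 0.0003
```

>>> send_rows --pt "-0.004 0 0 0" --pt "-0.004 0 0 0" --pt "-0.004 0 0 0" --pt "-0.004 0 0 0" --pt "-0.004 0 0 0" --pt "-0.004 0 0 0" --pt "-0.004 0 0 0"

```text
clock: 20.7
eef_pos: [0.6237, 0.0671, 0.1321]
tool_rot: [0.104, 0.995, 0.0, -0.0]
ft_force: [-0.2, 0.5, 0.9]
grip_width: -0.0001
```

>>> send_rows --pt "-0.004 0 0 0" --pt "-0.004 0 0 0" --pt "-0.004 0 0 0" --pt "-0.004 0 0 0" --pt "-0.004 0 0 0" --pt "-0.004 0 0 0"

```text
clock: 21.3
eef_pos: [0.6472, 0.0621, 0.132]
tool_rot: [0.104, 0.995, -0.0, -0.0]
ft_force: [-0.9, 0.8, 0.8]
grip_width: 0.0
```

>>> send_rows --pt "-0.004 0 0.004 0" --pt "-0.004 0 0.004 0" --pt "-0.004 0 0.003 0" --pt "-0.003 0 0.003 0" --pt "0 0 0 0"

```text
clock: 21.8
eef_pos: [0.6616, 0.0589, 0.1171]
tool_rot: [0.104, 0.995, -0.0, -0.001]
ft_force: [-0.5, -0.8, -0.2]
grip_width: -0.0
```

```bash
python3 -c "
from h import *
from workcell import cams
to(81,72,116)
p,d=cams.camera('side'); cv2.imwrite('pics/s9.png',cv2.resize(p[60:260,140:340],None,fx=3,fy=3,interpolation=cv2.INTER_CUBIC))"
```

```text
t 21.80 case xy mm [81.2 71.3] z 117.1 toolx yaw 168.03 (want 168) F case [-0.3 -0.9] -0.2 w -0.0
target [0.6615 0.0596 0.116 ] r 0.664 tool delta m [0.0002 0.0007 0.0011]
```

View pics/s9.png

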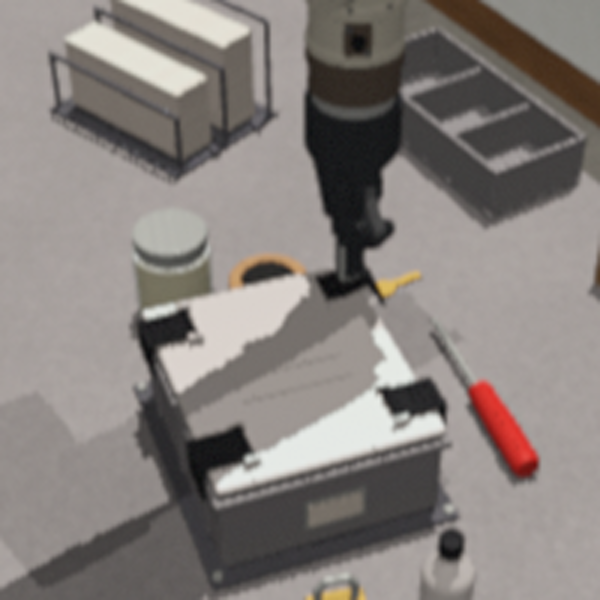

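Far-left is folded over at (345,285), under the finger. Pressing.

>>> send_rows --pt "0 0 0.001 0" --pt "0 0 0.001 0" --pt "0 0 0.001 0" --pt "0 0 0.001 0" --pt "0 0 0 0"

```text
clock: 22.35
eef_pos: [0.6618, 0.0591, 0.1143]
tool_rot: [0.104, 0.995, 0.0, 0.0]
ft_force: [0.3, -0.2, 1.3]
grip_width: -0.0002
```

>>> send_rows --pt "0 0 0.0005 0" --pt "0 0 0.0005 0" --pt "0 0 0 0"

```text
clock: 22.65
eef_pos: [0.662, 0.0591, 0.1137]
tool_rot: [0.104, 0.995, 0.0, 0.001]
ft_force: [0.2, -0.8, 2.6]
grip_width: 0.0
```

>>> send_rows --pt "0 0 0.0005 0" --pt "0 0 0.0005 0" --pt "0 0 0 0"

```text
clock: 22.95
eef_pos: [0.6623, 0.0592, 0.113]
tool_rot: [0.104, 0.995, 0.0, 0.001]
ft_force: [0.3, -0.2, 5.5]
grip_width: 0.0001
```

>>> send_rows --pt "0 0 0.0005 0" --pt "0 0 0.0005 0" --pt "0 0 0 0"

```text
clock: 23.25
eef_pos: [0.6625, 0.0592, 0.1124]
tool_rot: [0.104, 0.995, 0.0, 0.001]
ft_force: [0.1, 0.5, 7.5]
grip_width: -0.0002
```

>>> send_rows --pt "0 0 0.0005 0" --pt "0 0 0 0"

```text
clock: 23.45
eef_pos: [0.6626, 0.0592, 0.1122]
tool_rot: [0.104, 0.995, 0.0, 0.001]
ft_force: [-0.5, 0.5, 8.3]
grip_width: -0.0
```

>>> send_rows --pt "0 0 0.0005 0" --pt "0 0 0 0"

```text
clock: 23.65
eef_pos: [0.6627, 0.0592, 0.1119]
tool_rot: [0.104, 0.995, 0.0, 0.002]
ft_force: [1.8, 0.1, 8.5]
grip_width: 0.0003
```

>>> send_rows --pt "0 0 0.0005 0" --pt "0 0 0.0005 0" --pt "0 0 0 0"

```text
clock: 23.95
eef_pos: [0.663, 0.0593, 0.1114]
tool_rot: [0.104, 0.995, 0.0, 0.002]
ft_force: [-0.4, 0.2, 10.1]
grip_width: 0.0001
```

>>> send_rows --pt "0 0 0.0005 0" --pt "0 0 0.0005 0" --pt "0 0 0 0"

```text
clock: 24.25
eef_pos: [0.6632, 0.0593, 0.1108]
tool_rot: [0.104, 0.995, 0.001, 0.002]
ft_force: [-0.9, 0.3, 10.7]
grip_width: 0.0003
```

>>> send_rows --pt "0 0 0.0005 0" --pt "0 0 0 0"

```text
clock: 24.45
eef_pos: [0.6633, 0.0593, 0.1105]
tool_rot: [0.104, 0.995, 0.001, 0.003]
ft_force: [-0.3, 0.5, 10.6]
grip_width: -0.0004
```

>>> send_rows --pt "0 0 0.0005 0" --pt "0 0 0 0"

```text
clock: 24.65
eef_pos: [0.6634, 0.0593, 0.1101]
tool_rot: [0.104, 0.995, 0.001, 0.003]
ft_force: [-0.2, 0.2, 11.8]
grip_width: 0.0001
```

>>> send_rows --pt "0 0 0.0005 0" --pt "0 0 0 0"

```text
clock: 24.85
eef_pos: [0.6635, 0.0593, 0.1096]
tool_rot: [0.104, 0.995, 0.001, 0.003]
ft_force: [0.5, -0.1, 11.4]
grip_width: -0.0002
```

>>> send_rows --pt "0 0 0.0003 0" --pt "0 0 0 0"

```text
clock: 25.05
eef_pos: [0.6633, 0.0591, 0.1088]
tool_rot: [0.104, 0.995, 0.0, 0.002]
ft_force: [0.7, -0.4, 5.1]
grip_width: -0.0001
```

>>> send_rows --pt "0 0 0 0"

```text
clock: 25.15
eef_pos: [0.6617, 0.059, 0.1067]
tool_rot: [0.104, 0.995, -0.0, 0.0]
ft_force: [-0.1, 0.2, -0.7]
grip_width: -0.0001
```

Far-left snapped (11 N to 0). I'll retreat up and clear, then check.

>>> send_rows --pt "0 0 -0.04 0" --pt "0 0 -0.045 0" --pt "0 0 -0.045 0" --pt "0.04 0.01 0 0" --pt "0.04 0.02 0 0" --pt "0.04 0.02 0 0" --pt "0.04 0.02 0 0" --pt "0.04 0.02 0 0" --pt "0.04 0.02 0 0" --pt "0.04 0.03 0 0" --pt "0.04 0.03 0 0" --pt "0.03 0.03 0 0" --pt "0 0 0 0" --pt "0 0 0 0"

```text
clock: 26.55
eef_pos: [0.3595, 0.3275, 0.2354]
tool_rot: [0.103, 0.995, -0.001, -0.001]
ft_force: [0.0, 0.3, -0.2]
grip_width: -0.0001
```

```bash
python3 - <<'E'
from h import *
from workcell import cams
st()
for n in("top","side"):
    p,d=cams.camera(n); i=cams.camera_info(n)
    np.savez(f"pics/{n}9.npz",p=p,d=d,K=i["intrinsics"],T=i["T"])
    q=p[130:290,130:420] if n=="top" else p[60:320,140:350]
    cv2.imwrite(f"pics/{n}9.png",cv2.resize(q,None,fx=2.3,fy=2.3,interpolation=cv2.INTER_CUBIC))
P,ok,p=cloud("top",9)
b=ok&(p.max(-1)<60)&(P[...,2]>.09)&(np.hypot(P[...,0]-C[0],P[...,1]-C[1])<.15)
n,lab,s,ce=cv2.connectedComponentsWithStats(b.astype(np.uint8))
for i in range(1,n):
    if s[i,4]>40:
        q=P[lab==i]; print((Rc.T@(q[:,:2].mean(0)-C)*1000).round(1),np.percentile(q[:,2]*1000,[5,50,95]).round(1))
E
```

```text
t 26.55 case xy mm [-270.1  271.3] z 235.4 toolx yaw 168.20 (want 168) F case [-0.   0.3] -0.2 w -0.0001
[77.5 71.3] [104.6 107.2 109.8]
[ 77.5 -71.9] [104.6 107.4 109.7]
[-79.   71.6] [104.7 107.3 109.6]
[-79.2 -71.8] [104.5 107.3 110.2]
```

View pics/top9.png

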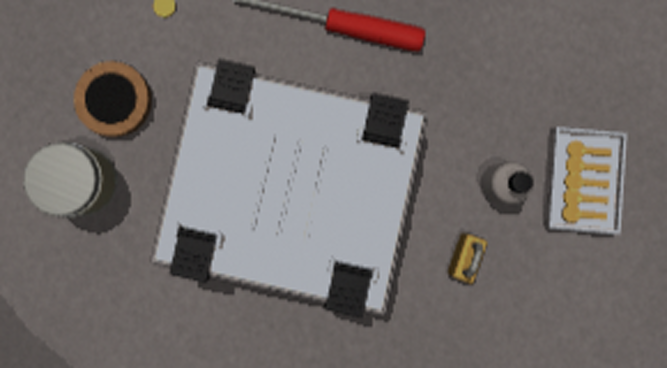

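View pics/side9.png

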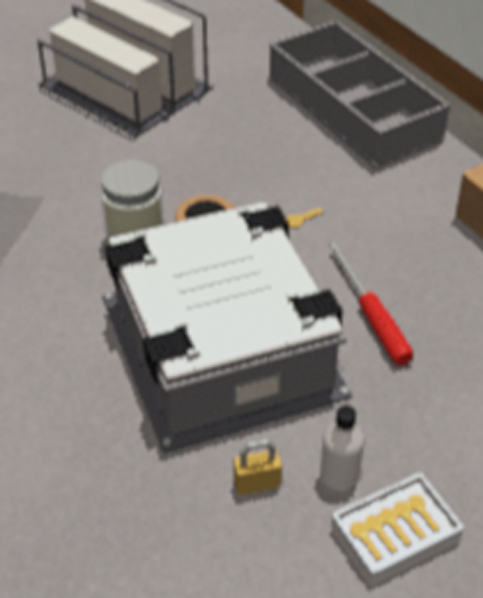

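All four flaps lie flat at z of about 107 mm: in the top view at (232,85), (385,120), (193,252) and (350,288). The bystanders have not visibly moved, so I'm handing it in.

```bash
python3 -c "
from workcell import order
print(order.job_done())"
```

```text
the job is handed in; nothing more can be done
None
```

The case is shut: all four clips are folded out and snapped flat. The order was near-left, then far-right diagonally opposite, then near-right, then far-left.

- **Force:** I pressed in steps of 0.5 to 1 mm with the gripper closed. Upward force peaked at about 11 to 13 N per clip in the readings, with up to about 6 N sideways. That is a little above the quoted 10 N and well under the 25 N limit. Force dropped to about zero at each snap.
- **Final check:** With the arm withdrawn and touching nothing, the top camera put all four flaps level at about 107 mm, which matches a lid top near 100 mm.
- **Bystanders:** In the final pictures they looked to be where they started; I compared these by eye and did not measure them.
- **Time:** The job finished at about 26.7 s of the 69 s allowed. No check failed or disagreed.

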